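Lift the seeded roll off the cooling rack with kitchen tongs

TASK

The rolls on the cooling rack are fresh from the oven and too hot to touch, so take the kitchen tongs, close them on the roll with the seeds, lift it off and hold it, seeds up, about 10 cm above the middle of the white plate so that I can butter it there. Finish while still holding it like that with the tongs, and leave the two plain rolls, the rack, the plate and the mug as they are.

Things in the scene. Friction and masses are not known exactly. Their poses are not given: they have to be found in the camera images.
- tongs: Steel spring tongs with dark rubber grips, 250 x 80 x 28 mm, 135 g, lying on their side, arms swinging level about an upright pin at the tail; centre of mass about 120 mm from the pin. Frame of the left arm: origin on the pin at the underside, z up, x from the pin to the mouth along the middle line while the tongs are open, as at the start. A spring keeps them open when let go.
- tongs_arm: Right (-y) arm of the tongs, hinged to the left one on the pin; its frame equals that of the tongs while they are open and turns about +z as they close. The spring takes about 3 N on each sleeve to start closing, 5 N at a roll's width; each mm that the sleeves come together brings the heads 2 mm together.
- tongs_grip (a point): Middle between the two rubber sleeves, where to take the tongs: 110 mm from the pin along x, 14 mm above the underside. Sleeves reach from 72 to 148 mm from the pin and 2 to 26 mm above the underside, with flat upright outer faces 54 mm apart when open (about 43 mm when closed on a roll).
- tongs_mouth (a point): Middle of the mouth between the heads (open): 225 mm from the pin along x, 14 mm above the underside. Heads are shallow upright cups 28 mm high, from 206 to 244 mm from the pin, open 72 mm apart inside at the middle, 61 mm between their lips, 80 mm across outside.
- roll_seeded: Small round bread roll with pale sesame seeds on its crown, 51 mm across (widest 14 mm above its underside, nearly upright sides from 8 to 22 mm), 42 mm high, about 45 g, loose on the rack. Origin at the centre of its underside, z up.
- roll_plain_a: Plain roll with a cross cut, same size; stays on the rack.
- roll_plain_b: The other plain roll with a cross cut, same size; stays on the rack. The three stand in a row about 90 mm apart along the rack's y, in any order.
- rack: Wire cooling rack, 165 mm (x) by 260 mm (y), top 24 mm above the worktop, immovable. Origin at the centre of its underside; its long side, at -x in its frame, faces the robot.
- plate: White dinner plate, 273 mm across, rim 22 mm high, on the worktop. Origin at its centre, underside.
- mug: Teal and white mug, 97 mm high, standing behind the work.

How it is judged:
By the outcome, as a careful person would: the job done as asked, in the order asked, and still so for the second after the job is handed in, while the arm keeps its last pose, push and grip.
It also fails if it takes over 42 s, if anything falls off the work surface, if the arm or the gripper's body presses on something with over 40 N, if the wrist force passes 120 N, or if a joint passes its speed limit or range.

ROBOT

A 6-joint arm with a two-finger parallel gripper is mounted at the origin on a cart in front of the work surface, level with it; the furniture and walls round the work are solid. World frame = base frame: x ahead of the robot, y to its left, z up, the work surface at z = 0. Lengths are in mm, angles in rad, forces in N, time in s.
With the tool pointing down it reaches from about 300 to 775 mm from the base axis. Payload 14.6 kg.
Tool frame: the origin (TCP) lies midway between the tips of the shut fingers; the grasp point (between the pads) lies 19 mm behind it; z points along the fingers, y is the line along which they close (so a half turn about z gives the same grasp; the last joint's range is limited). The gripper opens to 94 mm and grips with 3 to 60 N. Pads are 16 mm wide; open, the fingers measure 119 mm over their backs; the gripper's body (75 mm by 177 mm) begins 78 mm behind the grasp point.
Start: joints at [1.109, 0.3, 1.521, -0, 1.321, -0.067], TCP at [211.539, 507.681, 205.446] pointing down, gripper open.
Joint ranges: [-3.03, 3.03], [-0.79, 2.21], [0.23, 2.52], [-1.04, 4.18], [0, 3.07], [-2.55, 2.55]. Speed limits (rad/s): [2.22, 2.22, 2.57, 3.14, 3.14, 3.14].

INTERFACE

Orientations are given as a unit quaternion [x, y, z, w].
In Python, from plant import robot, optics gives the robot as it stands. The module is installed in compiled form; this text tells all that it offers.
- The arm moves only by the tool servo_tool, never from a script. Its argument "targets" is text: rows parted by semicolons, each of 7 numbers parted by spaces: the shift along the tool's x, y, z normalised to -1 to 1, where 1 is 200 mm, then the turn, a rotation vector about the tool's x, y, z normalised to -1 to 1, where 1 is 90 degrees, then the opening, from -1 (shut) to 1 (fully open), so that 0 is half open. In form: dx dy dz ax ay az claw; .... A call has 1 to 8 rows; each row shifts and turns the commanded pose from where the row before left it, along the tool's axes as they then stand; what a row does not reach is not made up. A row lasts 1/10 s, in which the tool goes at most 50 mm and 8.59 degrees, less where a joint would pass 70% of its speed; a pose out of reach is approached as far as the arm can. A call with a number of a shift or a turn outside -1 to 1 is refused whole. A call with a gripper value outside its range is refused whole. The fingers move at their own pace and stop on an object; the grip force is fixed at half the most. Time passes only in rows, so rows that do not move let the fingers close. It gives the time, the measured TCP pose, the force, the opening and the grip force at its end, in the units of the state.
- robot.read_state(): the state, without advancing time (a new reading comes with each control period).
- optics.read_camera(name): name is "side" or "top" or "wrist"; returns a dict with "color" (400x640x3 uint8, red, green, blue), "fov_y" (degrees; the focal length in pixels is half the picture's height over the tangent of half this angle, whatever the lens; pixels are square), "cx", "cy" (the principal point, pixels), "R" (3x3) and "t" (3): a world point X has camera coordinates R X + t. Camera axes: x right, y down, z forward; pixel columns grow to the right and rows downward; lengths in mm; the calibration is good to about 2 mm. A picture is of the moment at which its call begins. There is no depth.
- robot.finish_job(): hands the job in; it is judged then, once.
The state is a dict: "time_s": time; "joints": joint angles; "qvel": joint speeds; "joint_torque": joint torques, N m; "ee_pos": TCP position; "tool_rot": TCP orientation; "contact_force": force on the tool from outside, world axes, zero at the start; "torque": the same for the moment, N m; "finger_gap": finger opening in mm; "finger_force": force on a finger pad.
Only numpy, scipy, OpenCV 4.12 (cv2) and the standard library are available. Lean on these libraries where they do the work, as an engineer would, in place of code of your own. Each camera call takes 0.05 s, during which the arm holds its last target. There are 200 camera calls.

## Working session

There is one attempt and no reset: what is moved stays moved. The work goes in short steps, Python scripts to look and compute and a tool call to move; the robot and the scene stay as the last step left them, time stands still between calls to the robot, and variables do not carry over. Pictures are saved under pics/ and viewed, at most 10 in all, crops included, and the job is handed in when it is done.

Besides the shell and the picture viewer there is one more tool, called as name(argument=value, ...) on one line, values as JSON. servo_tool: Moves the arm, as the interface text tells. Its arguments: {"type":"object","properties":{"targets":{"type":"string"}},"required":["targets"]}

```bash
mkdir -p pics
python3 - <<'E'
from plant import robot, optics
import cv2,pickle
d={}
for n in("top","side"):
    c=optics.read_camera(n);d[n]=c
    cv2.imwrite(f"pics/{n}0.png",c["color"][:,:,::-1]);print(n,c["fov_y"],c["cx"],c["cy"],c["R"],c["t"])
pickle.dump(d,open("d0.pkl","wb"))
s=robot.read_state();print(s)
E
```

```text
top 51.1633287240272 327.37986665814987 195.17248087167292 [[-2.46140428e-02 -9.99692091e-01 -3.14207292e-03]
 [-9.92390692e-01  2.48133297e-02 -1.20602710e-01]
 [ 1.20643541e-01  1.49643641e-04 -9.92695882e-01]] [ -25.73828505  587.48236972 1236.75872105]
side 54.8278410332621 322.5413461867742 199.30828569220225 [[ 0.96114952 -0.27584386 -0.010088  ]
 [-0.18035228 -0.5999125  -0.77947293]
 [ 0.2089609   0.75100942 -0.62635468]] [-569.66896596  110.9400911  1035.94071945]
{'time_s': 0.1, 'joints': array([ 1.10936454e+00,  3.00416421e-01,  1.52149758e+00, -1.29558275e-05,
        1.32072557e+00, -6.66176800e-02]), 'qvel': array([-0.00142675, -0.00106638, -0.00276181,  0.00016535,  0.00449226,
        0.00047679]), 'joint_torque': array([-5.88285457e-04, -5.32648408e+01, -3.53275466e+01,  7.08730705e-02,
        2.35499628e-02, -9.11484358e-05]), 'ee_pos': array([211.46041085, 507.47100414, 204.95165326]), 'tool_rot': array([ 1.96125805e-01,  9.80578602e-01, -5.06958212e-04, -1.30548075e-04]), 'contact_force': array([ 0.41525076, -0.21013432,  0.67217166]), 'torque': array([ 0.00125037,  0.02292649, -0.03626267]), 'finger_force': 0.0, 'finger_gap': 93.7830212100808}
```

View pics/top0.png

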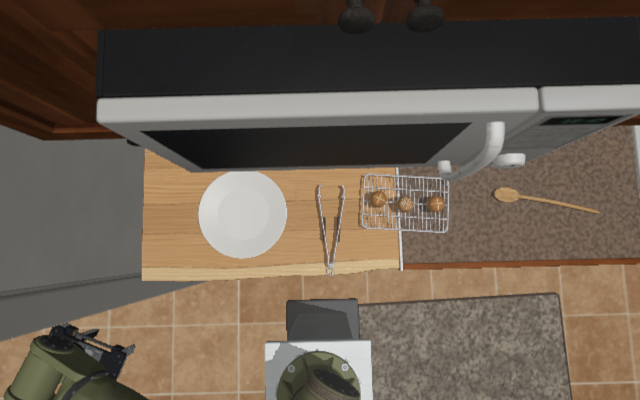

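View pics/side0.png

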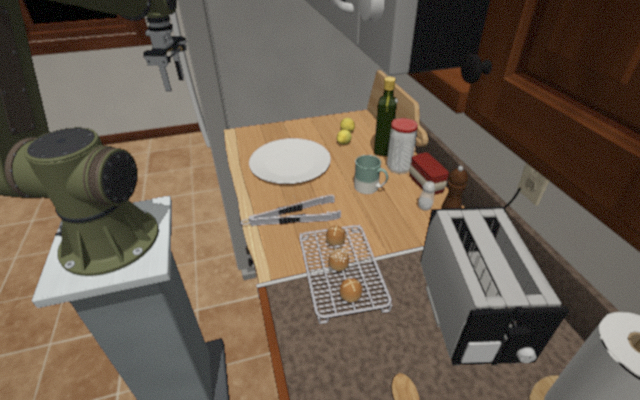

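The top view shows the plate at (243,213), the tongs with pin at (331,270) and heads at about (321,188) and (341,188), and the rack at (405,204) with rolls at (379,199), (406,204) and (436,204). The middle roll looks seeded. I'll measure these and zoom in.

```bash
cat > h.py <<'E'
import numpy as np,cv2
def ray(c,u,v):
    f=200/np.tan(np.radians(c["fov_y"]/2));R,t=np.array(c["R"]),np.array(c["t"])
    o=-R.T@t;d=R.T@np.array([(u-c["cx"])/f,(v-c["cy"])/f,1]);return o,d
def onz(c,u,v,z):
    o,d=ray(c,u,v);return (o+d*(z-o[2])/d[2]).round(1)
def proj(c,X):
    f=200/np.tan(np.radians(c["fov_y"]/2));p=np.array(c["R"])@np.array(X)+c["t"]
    return (p[:2]/p[2]*f+[c["cx"],c["cy"]]).round(1)
E
python3 - <<'E'
from h import *;import pickle
d=pickle.load(open("d0.pkl","rb"));t=d["top"]["color"];s=d["side"]["color"]
a=cv2.resize(t[165:285,300:460],None,fx=4.5,fy=4.5,interpolation=cv2.INTER_CUBIC)[:290*2]
b=s[185:325,240:400];b=cv2.resize(b,None,fx=4,fy=4,interpolation=cv2.INTER_CUBIC)
cv2.imwrite("pics/a.png",a[:,:,::-1]);cv2.imwrite("pics/b.png",b[:,:,::-1])
c=d["top"]
# plate mask
hsv=cv2.cvtColor(t,cv2.COLOR_RGB2HSV);m=((hsv[...,1]<40)&(hsv[...,2]>150)).astype(np.uint8);m[:170]=0;m[:,:190]=0;m[:,300:]=0;m[262:]=0
k=max(cv2.findContours(m,0,2)[0],key=cv2.contourArea);e=cv2.fitEllipse(k);print("plate",e,onz(c,*e[0],22))
for n,p,z in[("pin",(331,270),20),("hl",(321,188),20),("hr",(341,188),20),("r1",(379,199),45),("r2",(406,204),45),("r3",(436,204),45)]:print(n,onz(c,*p,z))
for p in[(363,175),(449,178),(447,233),(361,229)]:print("rack",onz(c,*p,24))
for p in[(336,236),(338,261),(351,290)]:print("side roll",onz(d["side"],*p,45))
E
```

```text
plate ((242.086181640625, 213.4306640625), (87.13973236083984, 88.75447082519531), 46.9998779296875) [538.5 222.3  22. ]
pin [360.9 -45.6  20. ]
hl [611.4 -21.1  20. ]
hr [609.8 -82.9  20. ]
r1 [ 570.  -195.8   45. ]
r2 [ 552.8 -276.5   45. ]
r3 [ 550.6 -366.7   45. ]
rack [ 648.1 -151.9   24. ]
rack [ 632.  -416.8   24. ]
rack [ 463.3 -400.6   24. ]
rack [ 481.9 -140.    24. ]
side roll [ 571.2 -200.2   45. ]
side roll [ 550.3 -281.9   45. ]
side roll [ 551.7 -370.6   45. ]
```

View pics/a.png

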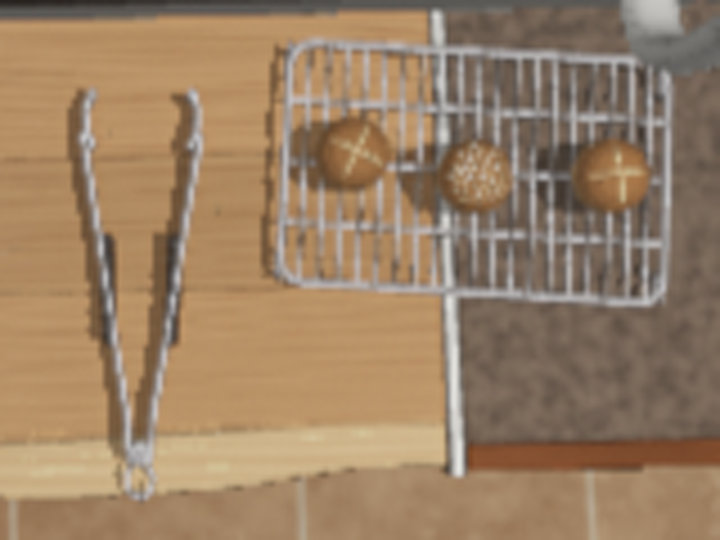

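View pics/b.png

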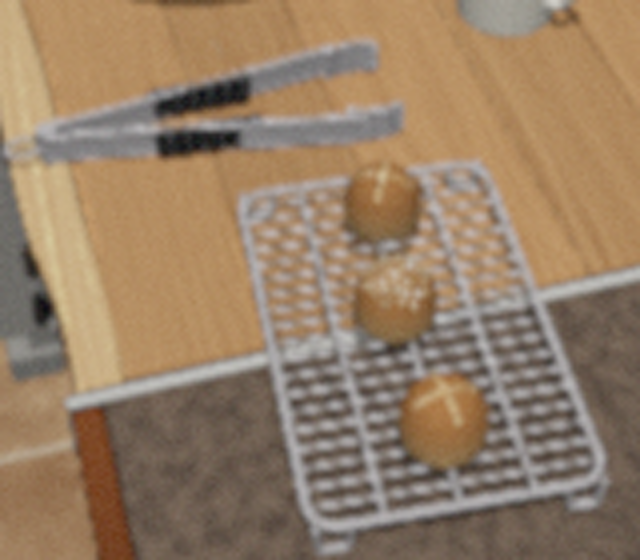

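The close views show sesame seeds on the middle roll and cross cuts on the outer two. In the top view the tongs point away from the robot, with sleeves at (324,228) and (338.7,228). Next I'll work out the tongs' pose and the first move.

```bash
cat >> h.py <<'E'
from scipy.spatial.transform import Rotation as Ro
def go(s,pos,yaw,n=None):
    """tool down, tool y at world heading 90deg+yaw; shift in present tool axes, then total turn about tool z"""
    R=Ro.from_quat(s["tool_rot"]);y=np.radians(yaw)
    T=Ro.from_matrix(np.array([[-np.cos(y),-np.sin(y),0],[-np.sin(y),np.cos(y),0],[0,0,-1]]).T)
    w=(R.inv()*T).as_rotvec()
    d=R.inv().apply(np.array(pos)-s["ee_pos"])/200
    d2=T.inv().apply(np.array(pos)-s["ee_pos"])/200
    print("shift now-axes",d.round(3),"turn",(w/(np.pi/2)).round(4),"shift after turn",d2.round(3))
E
python3 - <<'E'
from h import *;import pickle
d=pickle.load(open("d0.pkl","rb"));c=d["top"];s=d["side"]
q=lambda x,y,z:onz(c,300+x/4.5,165+y/4.5,z)
L,Rr=q(108,288,26),q(174,288,26);print("sleeves",L,Rr,(L+Rr)/2)
p=q(137,452,26);a,b=q(85,140,28),q(196,140,28);m=(a+b)/2;print("pin",p,"heads",a,b,m,"yaw",np.degrees(np.arctan2(*(m-p)[1::-1])),np.linalg.norm(m-p))
# side: sleeve bottoms etc
for x,y in[(203,97),(200,142),(390,120),(365,55),(50,140)]:print(onz(s,240+x/4,185+y/4,14))
print("mug",onz(s,367,190,0),"lab",onz(s,367,160,97))
from plant import robot
go(robot.read_state(),[(p[0]+110),(L+Rr)[1]/2,150],0)
E
```

```text
sleeves [484.6 -27.5  26. ] [483.5 -72.   26. ] [484.05 -49.75  26.  ]
pin [374.8 -44.3  26. ] heads [585.3 -14.2  28. ] [583.4 -89.7  28. ] [584.35 -51.95  28.  ] yaw -2.090757093427151 209.6991297073022
[489.7 -28.1  14. ]
[477.4 -74.9  14. ]
[610.7 -90.6  14. ]
[615.3 -15.5  14. ]
[377.6 -42.8  14. ]
mug [739.6  10.8   0. ] lab [741.4  32.1  97. ]
shift now-axes [-2.333 -2.046  0.277] turn [-6.000e-04 -2.000e-04 -2.513e-01] shift after turn [-1.367 -2.786  0.275]
```

servo_tool(targets="-0.1 -0.2 0 0 0 -0.0763 1;-0.1 -0.2 0 0 0 -0.0763 1;-0.1 -0.2 0 0 0 -0.0763 1;-0.1 -0.22 0 0 0 0 1;-0.1 -0.22 0 0 0 0 1;-0.1 -0.22 0 0 0 0 1;-0.1 -0.22 0 0 0 0 1;-0.1 -0.22 0 0 0 0 1")

```text
time_s: 0.9
ee_pos: [328.9, 151.3, 205.5]
tool_rot: [0.017, 1.0, 0.0, 0.0]
contact_force: [0.4, 0.5, -0.7]
finger_gap: 93.7
finger_force: 0.0
```

Run:
```python
from h import *
from plant import robot
go(robot.read_state(),[484,-50,150],-2)
```

```text
shift now-axes [-0.81  -0.979  0.278] turn [0.0001 0.0002 0.    ] shift after turn [-0.81  -0.979  0.278]
```

servo_tool(targets="-0.162 -0.196 0.056 0 0 0 1;-0.162 -0.196 0.056 0 0 0 1;-0.162 -0.196 0.056 0 0 0 1;-0.162 -0.196 0.056 0 0 0 1;-0.162 -0.196 0.056 0 0 0 1;0 0 0 0 0 0 1;0 0 0 0 0 0 1")

```text
time_s: 1.6
ee_pos: [477.2, -40.9, 150.9]
tool_rot: [0.018, 1.0, 0.0, -0.001]
contact_force: [-0.4, 0.2, 0.4]
finger_gap: 93.8
finger_force: 0.0
```

Run:
```python
from h import *
from plant import robot,optics
import pickle
c=optics.read_camera("wrist");pickle.dump(c,open("w1.pkl","wb"))
cv2.imwrite("pics/w1.png",c["color"][:,:,::-1])
s=robot.read_state();print(s["ee_pos"]);go(s,[484,-50,150],-2)
for X in([484,-27.5,26],[484,-72,26],[375,-44.3,26],[585,-52,28]):print(proj(c,X))
```

```text
[477.15950796 -40.11385848 151.45077581]
shift now-axes [-0.036 -0.048  0.007] turn [ 0.0001 -0.0005 -0.0004] shift after turn [-0.036 -0.048  0.007]
[327.2 198.6]
[285.4 200.1]
[306.9  90.6]
[308.2 283.5]
```

View pics/w1.png

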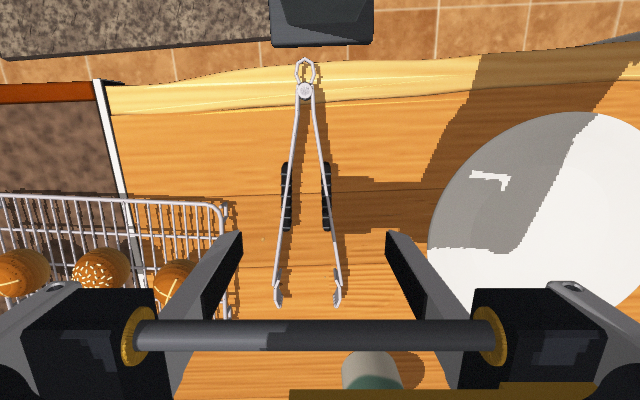

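The wrist view agrees with the estimate: pin at (305,91), sleeves at (287,197) and (326,197), heads at about (276,290) and (338,290). Going down.

servo_tool(targets="-0.036 -0.048 0.1 0 0 0 1;0 0 0.15 0 0 0 1;0 0 0.15 0 0 0 1;0 0 0.15 0 0 0 1;0 0 0.1 0 0 0 1;0 0 0 0 0 0 1;0 0 0 0 0 0 1")

```text
time_s: 2.35
ee_pos: [484.6, -49.5, 22.8]
tool_rot: [0.017, 1.0, -0.0, 0.0]
contact_force: [-0.3, 0.2, 0.7]
finger_gap: 94.2
finger_force: 0.0
```

Run:
```python
from h import *
from plant import robot,optics
s=robot.read_state();go(s,[484.5,-50,4],-2)
```

```text
shift now-axes [ 0.001 -0.002  0.094] turn [-0.0001  0.0005  0.0006] shift after turn [ 0.    -0.002  0.094]
```

servo_tool(targets="0 0 0.045 0 0 0 1;0 0 0.045 0 0 0 1;0 0 0 0 0 0 0.5;0 0 0 0 0 0 0.3;0 0 0 0 0 0 0.2;0 0 0 0 0 0 0.11;0 0 0 0 0 0 0.11;0 0 0 0 0 0 0.11")

```text
time_s: 3.15
ee_pos: [484.6, -50.3, 3.9]
tool_rot: [0.018, 1.0, -0.0, 0.0]
contact_force: [0.9, 0.5, 0.4]
finger_gap: 52.7
finger_force: 3.8
```

servo_tool(targets="0 0 0 0 0 0 0.11;0 0 0 0 0 0 0.11;0 0 0 0 0 0 0.11")

```text
time_s: 3.45
ee_pos: [484.6, -50.2, 3.8]
tool_rot: [0.018, 1.0, -0.0, 0.0]
contact_force: [-0.2, 1.1, 3.7]
finger_gap: 52.4
finger_force: 4.5
```

servo_tool(targets="0 0 -0.02 0 0 0 0.1;0 0 -0.05 0 0 0 0.1;0 0 -0.07 0 0 0 0.1;0 0 -0.08 0 0 0 0.1;0 0 -0.08 0 0 0 0.1;0 0 -0.08 0 0 0 0.1;0 0 -0.04 0 0 0 0.1;0 0 0 0 0 0 0.1")

```text
time_s: 4.25
ee_pos: [484.9, -50.4, 88.8]
tool_rot: [0.018, 1.0, -0.0, 0.001]
contact_force: [-0.8, 0.1, -1.9]
finger_gap: 51.5
finger_force: 3.1
```

Run:
```python
from h import *
from plant import robot,optics
import pickle
c=optics.read_camera("wrist");s=optics.read_camera("side");t=optics.read_camera("top");pickle.dump((c,s,t,robot.read_state()),open("w2.pkl","wb"))
S=robot.read_state();print(S["ee_pos"],S["finger_gap"],S["finger_force"])
a=cv2.resize(s["color"][120:320,200:440],(480,400),interpolation=cv2.INTER_CUBIC)
b=cv2.resize(c["color"],(480,300))
cv2.imwrite("pics/w2.png",np.vstack([b,a])[:600,:,::-1])
```

```text
[484.07630443 -50.2138751   87.0595045 ] 51.785024721875466 3.1051957234740257
```

View pics/w2.png

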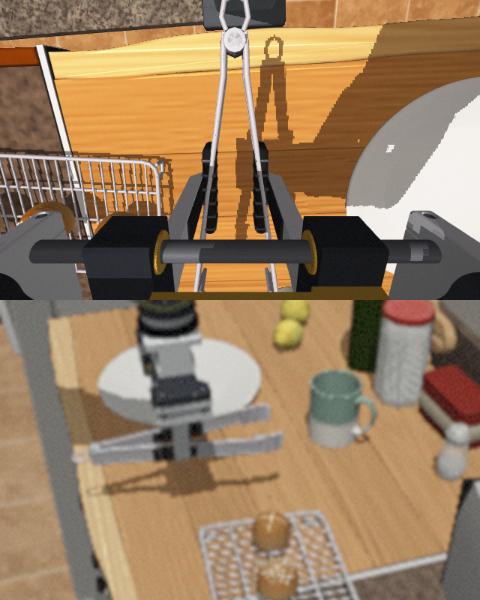

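Lifted level, with the pin at (235,40) in the wrist half of the picture. The side half shows the tongs horizontal. Next: locate the rolls by triangulation and check where the tongs sit in the hand.

Run:
```python
from h import *;import pickle
d=pickle.load(open("d0.pkl","rb"))
def rolls(c,box):
    x0,y0,x1,y1=box;im=c["color"][y0:y1,x0:x1];h=cv2.cvtColor(im,cv2.COLOR_RGB2HSV)
    # bread vs wood: darker orange-brown
    m=((h[...,0]>=8)&(h[...,0]<=17)&(h[...,1]>125)&(h[...,2]<190)).astype(np.uint8)
    m=cv2.morphologyEx(m,cv2.MORPH_CLOSE,np.ones((5,5)));m=cv2.morphologyEx(m,cv2.MORPH_OPEN,np.ones((5,5)))
    n,_,st,ce=cv2.connectedComponentsWithStats(m)
    return [(st[i,:5].tolist(),(ce[i]+[x0,y0]).round(1)) for i in range(1,n) if 80<st[i,4]<900]
for n,b in(("top",(365,185,450,220)),("side",(320,220,370,305))):
    for r in rolls(d[n],b):print(n,r,onz(d[n],*r[1],45))
c,s,t,S=pickle.load(open("w2.pkl","rb"))
print("pin",onz(c,313,53,83+26), "heads", onz(c,203*4/3,275*4/3,111),onz(c,270*4/3,275*4/3,111))
u=[(207,185),(262,185)]
for p in u:print("sleeve",onz(c,p[0]*4/3,p[1]*4/3,109))
for X in([550,-10,97],[594,-50,111],[375,-46,109]):print("side",proj(s,X),"top",proj(t,X),"w",proj(c,X))
```

```text
top ([5, 7, 16, 15, 210], array([377.2, 199.1])) [ 569.8 -190.3   45. ]
top ([64, 12, 15, 14, 183], array([435.8, 203.5])) [ 552.1 -366.2   45. ]
side ([7, 6, 18, 16, 246], array([335.1, 233.8])) [ 571.4 -191.9   45. ]
side ([10, 40, 16, 8, 99], array([337.3, 263.7])) [ 546.1 -289.5   45. ]
side ([20, 59, 22, 20, 352], array([350.4, 289. ])) [ 551.3 -367.6   45. ]
pin [374.4 -47.5 109. ] heads [562.2 -82.3 111. ] [564.2 -23.3 111. ]
sleeve [476.4 -72.8 109. ]
sleeve [477.9 -30.1 109. ]
side [308.6 178.7] top [317.1 205.5] w [376.5 333. ]
side [327.6 180. ] top [330.6 189.4] w [320.9 401.9]
side [247.2 193.9] top [331.2 266.7] w [316.2  54.3]
```

Run:
```python
from h import *;import pickle
c=pickle.load(open("w1.pkl","rb"));d=pickle.load(open("d0.pkl","rb"))
im=c["color"][235:310,60:140];h=cv2.cvtColor(im,cv2.COLOR_RGB2HSV)
m=((h[...,1]>90)&(h[...,2]>70)).astype(np.uint8);m=cv2.morphologyEx(m,cv2.MORPH_OPEN,np.ones((5,5)))
n,_,st,ce=cv2.connectedComponentsWithStats(m);print(st[1:],ce[1:]+[60,235])
print(onz(c,100,270,45))
def seeds(c,b):
    x0,y0,x1,y1=b;im=c["color"][y0:y1,x0:x1].astype(int);m=(im[...,0]>185)&(im[...,2]>110)
    v,u=np.nonzero(m);print(len(u),u.mean()+x0,v.mean()+y0,onz(c,u.mean()+x0,v.mean()+y0,62))
seeds(c,(72,245,128,280));seeds(d["top"],(397,195,415,213));seeds(d["side"],(328,248,350,262))
P=[ray(d["top"],405.6,204.1),ray(d["side"],338.75,260.5),ray(c,100,270)]
A=0;B=0
for o,v in P:
    v=v/np.linalg.norm(v);M=np.eye(3)-np.outer(v,v);A=A+M;B=B+M@o
print("tri",np.linalg.solve(A,B))
```

```text
[[  15    0    6    9   47]
 [  17    0   56   53 1682]
 [  59    1    5    5   25]
 [  21   35    5    7   35]
 [  30   41    5    5   25]
 [  25   47    8    5   40]] [[ 77.44680851 239.0212766 ]
 [107.40963139 262.18133175]
 [121.         238.        ]
 [ 83.         273.        ]
 [ 92.         278.        ]
 [ 88.5        284.        ]]
[ 549.3 -274.2   45. ]
146 85.85616438356165 267.93835616438355 [ 537.1 -273.8   62. ]
7 403.42857142857144 200.28571428571428 [ 562.5 -266.1   62. ]
18 339.5 253.77777777777777 [ 555.6 -276.    62. ]
tri [ 552.78713097 -277.05547936   40.59573924]
```

Run:
```python
from h import *
from plant import robot
go(robot.read_state(),[437.8,-269,130],-4)
```

```text
shift now-axes [ 0.193 -1.101 -0.215] turn [ 0.0001 -0.0006  0.022 ] shift after turn [ 0.155 -1.107 -0.215]
```

servo_tool(targets="0.01 -0.02 -0.04 0 0 0 0.1;0.014 -0.05 -0.06 0 0 0.002 0.1;0.014 -0.08 -0.06 0 0 0.002 0.1;0.014 -0.1 -0.055 0 0 0.003 0.1;0.014 -0.1 0 0 0 0.003 0.1;0.014 -0.1 0 0 0 0.003 0.1;0.014 -0.1 0 0 0 0.003 0.1;0.014 -0.1 0 0 0 0.003 0.1")

```text
time_s: 5.2
ee_pos: [456.2, -180.6, 131.6]
tool_rot: [0.033, 0.999, -0.0, 0.0]
contact_force: [0.0, 0.8, -1.3]
finger_gap: 51.9
finger_force: 3.1
```

servo_tool(targets="0.014 -0.1 0 0 0 0.003 0.1;0.014 -0.1 0 0 0 0 0.1;0.014 -0.1 0 0 0 0 0.1;0.014 -0.08 0 0 0 0 0.1;0.014 -0.05 0 0 0 0 0.1;0 -0.02 0 0 0 0 0.1;0 0 0 0 0 0 0.1;0 0 0 0 0 0 0.1")

```text
time_s: 6.0
ee_pos: [436.6, -267.5, 130.8]
tool_rot: [0.035, 0.999, 0.0, 0.0]
contact_force: [0.3, 0.3, -2.1]
finger_gap: 51.8
finger_force: 3.1
```

Run:
```python
from h import *
from plant import robot,optics
import pickle
c=optics.read_camera("wrist");S=robot.read_state();s=optics.read_camera("side");pickle.dump((c,s,S),open("w3.pkl","wb"))
print(S["ee_pos"],S["finger_gap"],S["finger_force"])
cv2.imwrite("pics/w3.png",c["color"][:,:,::-1])
go(S,[437.8,-269,130],-4)
```

```text
[ 436.66463519 -267.41525178  130.75056997] 51.68955019000566 3.1053119525313377
shift now-axes [-0.006 -0.008  0.004] turn [ 0.0001 -0.      0.0004] shift after turn [-0.006 -0.008  0.004]
```

View pics/w3.png

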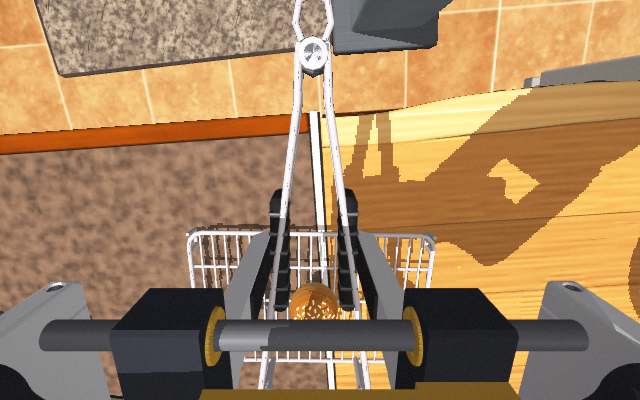

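The seeded roll shows between the sleeves at about columns 291 to 341, with its front edge at row 283. The head shafts sit at about 266 and 364. Now the lateral check.

Run:
```python
from h import *;import pickle
c,s,S=pickle.load(open("w3.pkl","rb"))
L,R=onz(c,291,312,42),onz(c,341,312,42);print("roll edges",L,R,(L+R)/2)
print("front edge z45",onz(c,315,283,50))
u=S["ee_pos"][2]-4
p=onz(c,313,54,u+28);h=(onz(c,266,385,u+28)+onz(c,364,385,u+28))/2
print("pin",p,"mid",h,"yaw",np.degrees(np.arctan2(*(h-p)[1::-1])));e=(h-p)/np.linalg.norm((h-p)[:2]);print("mouth",p+e*225)
im=c["color"][300:318,270:360].astype(int);
print([tuple(x) for x in im[8,::4]])
```

```text
roll edges [ 555.7 -300.7   42. ] [ 559.3 -247.9   42. ] [ 557.5 -274.3   42. ]
front edge z45 [ 517.4 -272.7   50. ]
pin [ 327.3 -261.   154.8] mid [ 528.15 -273.85  154.8 ] yaw -3.6606855213239085
mouth [ 551.84092424 -275.36570016  154.8       ]
[(np.int64(161), np.int64(154), np.int64(156)), (np.int64(77), np.int64(74), np.int64(78)), (np.int64(27), np.int64(24), np.int64(30)), (np.int64(31), np.int64(28), np.int64(29)), (np.int64(102), np.int64(93), np.int64(93)), (np.int64(217), np.int64(142), np.int64(61)), (np.int64(213), np.int64(128), np.int64(41)), (np.int64(255), np.int64(255), np.int64(252)), (np.int64(254), np.int64(244), np.int64(187)), (np.int64(132), np.int64(73), np.int64(27)), (np.int64(235), np.int64(224), np.int64(178)), (np.int64(138), np.int64(86), np.int64(43)), (np.int64(147), np.int64(82), np.int64(32)), (np.int64(149), np.int64(83), np.int64(26)), (np.int64(147), np.int64(87), np.int64(35)), (np.int64(145), np.int64(82), np.int64(31)), (np.int64(152), np.int64(87), np.int64(33)), (np.int64(252), np.int64(211), np.int64(108)), (np.int64(48), np.int64(43), np.int64(43)), (np.int64(49), np.int64(48), np.int64(49)), (np.int64(49), np.int64(45), np.int64(45)), (np.int64(230), np.int64(225), np.int64(227)), (np.int64(169), np.int64(163), np.int64(165))]
```

servo_tool(targets="-0.004 0 0.03 0 0 0 0.11;0 0 0.06 0 0 0 0.11;0 0 0.07 0 0 0 0.11;0 0 0.07 0 0 0 0.11;0 0 0.05 0 0 0 0.11;0 0 0.02 0 0 0 0.11;0 0 0 0 0 0 0.11")

```text
time_s: 6.8
ee_pos: [437.1, -267.8, 70.1]
tool_rot: [0.035, 0.999, 0.0, -0.0]
contact_force: [0.4, -0.1, -0.2]
finger_gap: 52.2
finger_force: 3.1
```

Run:
```python
from h import *
from plant import robot,optics
s=optics.read_camera("side");c=optics.read_camera("top");S=robot.read_state();print(S["ee_pos"],S["contact_force"],S["finger_gap"],S["finger_force"])
a=cv2.resize(s["color"][170:330,240:400],(560,560),interpolation=cv2.INTER_CUBIC)
cv2.imwrite("pics/s4.png",a[:,:,::-1])
go(S,[437.5,-268,31],-4)
```

```text
[ 437.53733681 -268.1015815    71.00588168] [ 0.54647802  0.51044527 -0.66381734] 52.50652682143713 3.053617514669895
shift now-axes [0.    0.001 0.2  ] turn [-0.0002  0.0003  0.    ] shift after turn [0.  0.  0.2]
```

View pics/s4.png

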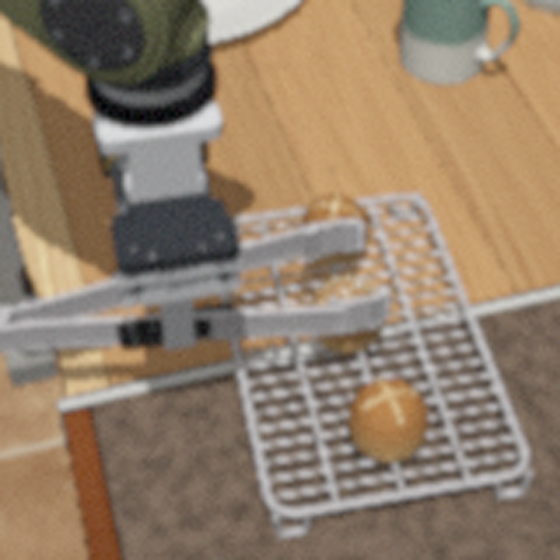

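The heads straddle the seeded roll, with the head tips at (360,235) and (383,300) and the roll's crown between them. Descending the rest.

servo_tool(targets="0 0 0.03 0 0 0 0.11;0 0 0.04 0 0 0 0.11;0 0 0.04 0 0 0 0.11;0 0 0.03 0 0 0 0.11;0 0 0.03 0 0 0 0.11;0 0 0.015 0 0 0 0.11;0 0 0.01 0 0 0 0.11;0 0 0 0 0 0 0.11")

```text
time_s: 7.7
ee_pos: [437.3, -268.0, 31.5]
tool_rot: [0.035, 0.999, 0.0, -0.0]
contact_force: [0.0, -0.7, -1.2]
finger_gap: 52.2
finger_force: 3.1
```

servo_tool(targets="0 0 0 0 0 0 0.06;0 0 0 0 0 0 0.02;0 0 0 0 0 0 -0.02;0 0 0 0 0 0 -0.06;0 0 0 0 0 0 -0.1;0 0 0 0 0 0 -0.15;0 0 0 0 0 0 -0.2;0 0 0 0 0 0 -0.2")

```text
time_s: 8.5
ee_pos: [437.3, -268.0, 31.7]
tool_rot: [0.035, 0.999, -0.0, 0.0]
contact_force: [0.3, 0.2, -1.2]
finger_gap: 43.0
finger_force: 30.0
```

servo_tool(targets="0 0 0 0 0 0 -0.25;0 0 0 0 0 0 -0.25;0 0 0 0 0 0 -0.25")

```text
time_s: 8.8
ee_pos: [437.3, -268.0, 31.7]
tool_rot: [0.035, 0.999, -0.0, -0.0]
contact_force: [-0.1, -0.4, -1.2]
finger_gap: 43.0
finger_force: 30.0
```

Gap 43.0 mm, which is the width for tongs closed on a roll. Lifting slowly.

servo_tool(targets="0 0 -0.02 0 0 0 -0.25;0 0 -0.04 0 0 0 -0.25;0 0 -0.06 0 0 0 -0.25;0 0 -0.08 0 0 0 -0.25;0 0 -0.08 0 0 0 -0.25;0 0 -0.08 0 0 0 -0.25;0 0 -0.08 0 0 0 -0.25;0 0 -0.06 0 0 0 -0.25")

```text
time_s: 9.6
ee_pos: [437.5, -268.1, 133.6]
tool_rot: [0.035, 0.999, -0.0, 0.001]
contact_force: [-0.6, -0.4, -2.5]
finger_gap: 42.8
finger_force: 30.0
```

servo_tool(targets="0 0 -0.03 0 0 0 -0.25;0 0 0 0 0 0 -0.25;0 0 0 0 0 0 -0.25")

```text
time_s: 9.9
ee_pos: [437.1, -267.8, 137.2]
tool_rot: [0.035, 0.999, 0.0, -0.0]
contact_force: [-0.4, 0.1, -2.3]
finger_gap: 42.9
finger_force: 30.0
```

Run:
```python
from h import *
from plant import robot,optics
s=optics.read_camera("side");S=robot.read_state();print(S["ee_pos"],S["contact_force"],S["finger_gap"],S["finger_force"])
a=cv2.resize(s["color"][140:330,240:400],(480,570),interpolation=cv2.INTER_CUBIC)
cv2.imwrite("pics/s5.png",a[:,:,::-1])
# plate target: mouth at plate centre, yaw 0, underside of roll ~ z 110
h=S["ee_pos"];print(h)
go(S,[538.5-115,222,31.7+86],0)
```

```text
[ 437.03807283 -267.80824302  137.01887759] [ 0.16706723 -0.0911739  -2.26110509] 43.088007171195876 29.99202847480774
[ 437.03807283 -267.80824302  137.01887759]
shift now-axes [0.238 2.438 0.098] turn [ 0.0004 -0.0006 -0.0444] shift after turn [0.068 2.449 0.097]
```

View pics/s5.png

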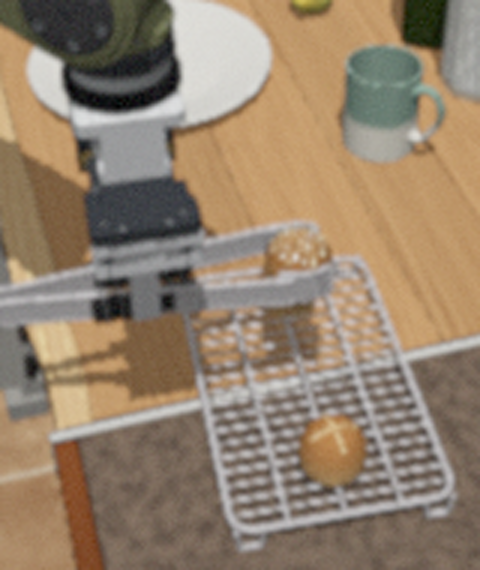

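The seeded roll is held in the heads at (298,255), seeds up, clear of the rack. Carrying it to the plate.

servo_tool(targets="0.005 0.02 0 0 0 0 -0.25;0.005 0.05 0 0 0 -0.005 -0.25;0.005 0.08 0 0 0 -0.005 -0.25;0.005 0.1 0 0 0 -0.005 -0.25;0.005 0.12 0 0 0 -0.005 -0.25;0.005 0.12 0 0 0 -0.005 -0.25;0.005 0.12 0 0 0 -0.005 -0.25;0.005 0.12 0 0 0 -0.005 -0.25")

```text
time_s: 10.75
ee_pos: [435.3, -119.7, 137.6]
tool_rot: [0.007, 1.0, 0.0, -0.0]
contact_force: [-0.1, -0.2, -2.0]
finger_gap: 43.0
finger_force: 30.0
```

servo_tool(targets="0.005 0.12 0 0 0 -0.005 -0.25;0.005 0.12 0 0 0 -0.004 -0.25;0.005 0.12 0 0 0 0 -0.25;0.005 0.12 0 0 0 0 -0.25;0 0.12 0 0 0 0 -0.25;0 0.12 0 0 0 0 -0.25;0 0.12 0 0 0 0 -0.25;0 0.12 0 0 0 0 -0.25")

```text
time_s: 11.55
ee_pos: [431.5, 72.1, 137.7]
tool_rot: [-0.0, 1.0, 0.0, 0.0]
contact_force: [-0.3, -0.2, -1.9]
finger_gap: 42.6
finger_force: 30.0
```

servo_tool(targets="0 0.12 0 0 0 0 -0.25;0 0.12 0 0 0 0 -0.25;0 0.12 0 0 0 0 -0.25;0 0.1 0 0 0 0 -0.25;0 0.08 0 0 0 0 -0.25;0 0.04 0 0 0 0 -0.25;0 0 0 0 0 0 -0.25;0 0 0 0 0 0 -0.25")

```text
time_s: 12.35
ee_pos: [432.0, 186.1, 137.6]
tool_rot: [0.0, 1.0, -0.0, -0.0]
contact_force: [0.2, -0.8, -1.9]
finger_gap: 42.7
finger_force: 30.0
```

Run:
```python
from h import *
from plant import robot,optics
S=robot.read_state();print(S["ee_pos"],S["contact_force"],S["finger_gap"],S["finger_force"],S["time_s"])
go(S,[538.5-115,222,31.7+86],0)
```

```text
[432.02870662 186.08280068 137.60362775] [ 0.17790988 -0.84429073 -1.91394609] 42.74015054163867 29.991904199123383 12.35
shift now-axes [0.043 0.18  0.099] turn [-0.0001 -0.0002 -0.0001] shift after turn [0.043 0.18  0.1  ]
```

servo_tool(targets="0.01 0.03 0.02 0 0 0 -0.25;0.012 0.05 0.02 0 0 0 -0.25;0.012 0.05 0.02 0 0 0 -0.25;0.01 0.035 0.02 0 0 0 -0.25;0 0.015 0.02 0 0 0 -0.25;0 0 0 0 0 0 -0.25;0 0 0 0 0 0 -0.25;0 0 0 0 0 0 -0.25")

```text
time_s: 13.15
ee_pos: [423.8, 222.1, 117.8]
tool_rot: [0.0, 1.0, 0.0, 0.0]
contact_force: [0.3, -0.0, -2.0]
finger_gap: 42.6
finger_force: 30.0
```

Run:
```python
from h import *
from plant import robot,optics
s=optics.read_camera("side");t=optics.read_camera("top");S=robot.read_state();print(S["ee_pos"],S["contact_force"],S["finger_gap"],S["finger_force"],S["time_s"])
a=cv2.resize(s["color"][100:330,220:420],(522,600),interpolation=cv2.INTER_CUBIC)
b=cv2.resize(t["color"][160:290,190:280],(278,400),interpolation=cv2.INTER_CUBIC);b=np.vstack([b,np.zeros((200,278,3),np.uint8)])
cv2.imwrite("pics/s6.png",np.hstack([a,b])[:,:,::-1])
X=S["ee_pos"]+[115,0,13];print("exp roll",X,"side",((proj(s,X)-[220,100])*2.61).round(),"top",((proj(t,X)-[190,160])*3.08).round())
go(S,[423.5,222,117.7],0)
```

```text
[423.75427533 222.09616428 117.83682177] [-0.11864551 -0.20319658 -1.82128099] 42.6089258250074 29.992043673992157 13.25
exp roll [538.75427533 222.09616428 130.83682177] side [174.  79.] top [136. 155.]
shift now-axes [ 0.001 -0.     0.001] turn [ 0.0001  0.0002 -0.0007] shift after turn [ 0.001 -0.     0.001]
```

View pics/s6.png

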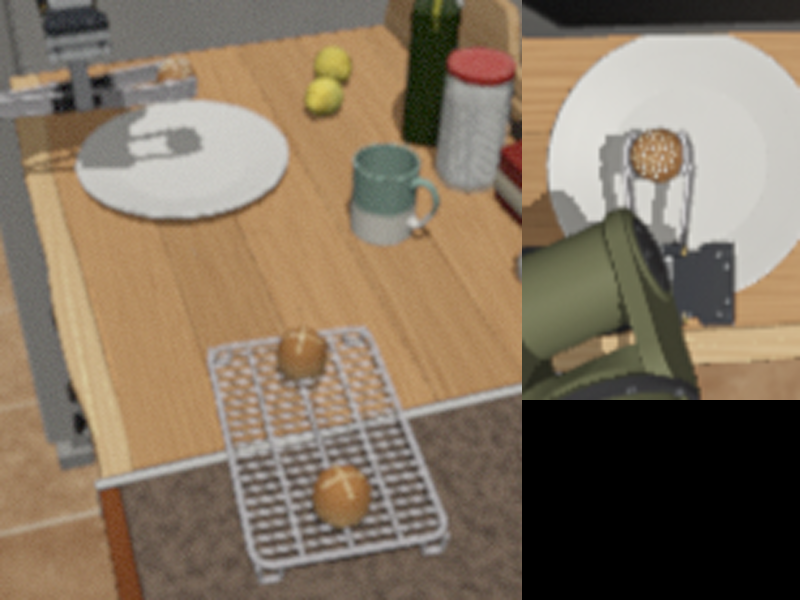

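The side view shows the roll in the tongs, seeds up, above the plate, with both plain rolls, the mug and the rack untouched. The top view shows the roll at (135,157) in its crop, matching the expected (136,155). Handing in.

Run:
```python
from h import *;import pickle
d=pickle.load(open("d0.pkl","rb"));print(onz(d["side"],290.1,160.5,18))
from plant import robot
print(robot.finish_job())
```

```text
[541.3 217.   18. ]
the job is handed in; nothing more can be done
None
```

The job is handed in: the tongs hold the seeded roll, seeds up, about 10 cm above the middle of the plate, and the plain rolls, rack, plate and mug look undisturbed in the last pictures.

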